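# Take the puncture-kit case out of the lever arch service file

## Robot

A 6-joint arm with a two-finger parallel gripper is mounted at the origin on the work surface. World frame = base frame: x ahead of the robot, y to its left, z up, the work surface at z = 0. Lengths are in m, angles in rad, forces in N, time in s.
With the tool pointing down it reaches from about 0.275 to 0.75 m from the base axis. Payload 10.2 kg.
Tool frame: the origin (TCP) lies midway between the tips of the shut fingers; the grasp point (between the pads) lies 19 mm behind it; z points along the fingers, y is the line along which they close (so a half turn about z gives the same grasp; the last joint's range is limited). The gripper opens to 88 mm and grips with 3 to 60 N. Pads are 18 mm wide; open, the fingers measure 123 mm over their backs; the gripper's body (75 mm by 187 mm) begins 45 mm behind the grasp point.
Start: joints at [-1.511, 0.313, 1.498, -0, 1.331, -0.223], TCP at [0.146, -0.504, 0.239] pointing down, gripper open.
Joint ranges: [-2.94, 2.94], [-0.97, 2.17], [0.19, 2.56], [-1.23, 4.37], [0.02, 3.11], [-2.88, 2.88]. Speed limits (rad/s): [2.39, 2.39, 3.01, 3.14, 3.14, 3.14].

## Interface

Orientations are given as a unit quaternion [w, x, y, z].
In Python, from plant import bot, jaws, kinematics, cams, monitor gives the robot as it stands. Calls block until the motion is done:
- bot.move_pose(position, orientation): joint-space move of the TCP to a pose.
- bot.movel(position, max_speed=0.15, rotation=None, max_force=None): straight line of the TCP; rotation=None keeps the orientation; max_speed is the mean speed in m/s. With max_force (N) it stops when the force on the tool has changed by that much, and returns True; else False.
- bot.set_joints(angles): joint-space move.
- jaws.ungrasp() and jaws.grasp(squeeze=None): open the fingers fully, or close them until they stop; squeeze is the grip in N (None keeps the last).
- bot.hold(seconds).
- kinematics.solve_ik(position, orientation): joint angles nearest the present ones, or None.
- cams.camera(name): name is "side" or "top" or "wrist"; returns a dict with "img" (480x640x3 uint8, red, green, blue), "vfov" (degrees; the focal length in pixels is half the picture's height over the tangent of half this angle, whatever the lens; pixels are square), "cx", "cy" (the principal point, pixels), "k1" (the pictures are not rectified: a ray, as slopes to the right and down, at radius r is drawn at 1 + k1 r^2 times it, then the intrinsics apply), "T" (4x4, takes a point from camera to world coordinates). Camera axes: x right, y up, looking along -z (the intrinsics and any distortion apply to the point x, -y, -z); pixel columns grow to the right and rows downward; lengths in m; the calibration is good to about 2 mm. A picture is of the moment at which its call begins. There is no depth.
A pose or a line that the arm cannot do raises bot.MotionError and nothing moves.
- bot.close_job(): hands the job in; it is judged then, once.
Readings, each from a call of its own:
- monitor.read_time(): time.
- monitor.read_joint_positions(): joint angles.
- monitor.read_qvel(): joint speeds.
- monitor.read_joint_efforts(): joint torques, N m.
- monitor.read_tool_pos(): TCP position.
- monitor.read_eef_rot(): TCP orientation.
- monitor.read_ft_force(): force on the tool from outside, world axes, zero at the start.
- monitor.read_moment(): the same for the moment, N m.
- monitor.read_gripper_width(): finger opening in m.
- monitor.read_finger_force(): force on a finger pad.
Only numpy, scipy, OpenCV 4.12 (cv2) and the standard library are available. Lean on these libraries where they do the work, as an engineer would, in place of code of your own. Each camera call takes 0.05 s, during which the arm holds its last target. There are 200 camera calls.

## Task

The puncture-kit case is wanted for today's ride. Lift the lever of the bicycle's service file so that its two rings spring open, lift the case up off the posts and set it down gently and flat in the grey tray (do not drop it), then press the lever fully down again so that the rings are shut. Leave the tools lying about where they are.

Things in the scene. Friction and masses are not known exactly. Their poses are not given: they have to be found in the camera images.
- file: Service file: green plywood board fixed flat on the bench, steel lever arch mechanism at its near edge, white plastic sheets on it (top 17 mm above bench). Origin: bench level, midway between the two posts. z up, y along the line of the posts, +x from the mechanism over the sheets. Board x -90 to +155 mm, y -115 to +115 mm, 12 mm thick.
- post_top (a point): Top of the +y post, 60 mm above bench. The two fixed steel posts, 5 mm thick, stand at file x = 0, y = +40 and -40 mm. Shut, a 5 mm wire ring arch from the hinge bar (file x = -45 mm) meets each post top, arch top 76 mm above bench. Open, the arches have swung back towards -x and the posts are free from above.
- lever (a joint): Lever, rad: 0 = fully down (rings shut), 1.2 = fully up (open). Turns about the file's x axis at lever_pivot; positive raises the finger end, from pointing to file +y to nearly straight up. Dead centre at 0.25: below, it snaps to 0 and lifting takes 2 to 3 N at the finger end; above, a spring drives it to 1.2 and pressing takes up to about 8 N there. Stays at 0 or 1.2 by itself.
- rings (a joint): Angle of the two ring arches, rad, driven by the lever: 0 = shut on the posts, about 0.72 = fully open.
- lever_pivot (a point): Hinge axis of the lever, 62 mm towards -x and 30 mm towards -y of the file's origin, 26 mm above the bench; axes as the file's.
- lever_tip (a point): Centre of the lever's finger end: black roll 12 mm thick, 18 mm long along the file's x, free at both ends, to be pinched by its ends from above or pushed. In the lever's own frame (axes as the file's when down) it lies 110 mm in y and 14 mm in z from the pivot; lever down, it is 40 mm above bench, 28 mm above the board. The steel strip to it is 14 mm wide, 3 mm thick.
- case_center (a point): Puncture-kit case, about 100 to 200 g: orange box with black lid, 92 (its x) x 54 (its y) x 30 mm high; this point is the centre of that box, 15 mm above its underside. Starts flat on the file's sheets, axes as the file's. With its filing strip it reaches x -70 to +46 mm, y -52 to +52 mm from here. Grip it across the 54 mm.
- case_strip (a point): On top of the case's punched filing strip, midway between its holes, 58 mm towards -x of case_center; axes as the case. Strip 24 mm (x) x 104 mm (y), 4 mm thick, flush with the case's underside. Holes 8 (x) x 10 (y) mm at y = +40 and -40 mm, at the start over the file's posts: the case must rise 45 mm to clear them.
- tray_in (a point): Grey open plastic tray, fixed on the bench, outside 180 mm (x) x 210 mm (y), walls 4 mm thick and 22 mm high. This point: centre of its inner floor, 4 mm above the bench; axes along the sides.
- wrench_mid (a point): Bystander: steel L-shaped crank bolt wrench with rubber grip, about 140 x 45 mm, 15 mm high; middle of its long arm. Leave alone.
- multitool_mid (a point): Bystander: black folded multitool, 86 x 40 x 18 mm; its centre. Leave alone.
- cage_mid (a point): Bystander: aluminium derailleur cage with two black jockey wheels, about 105 x 40 x 16 mm; its centre. Leave alone.
- pick_mid (a point): Bystander: grey pick with soft tip, 135 mm long, 10 mm thick, lying on the file's sheets beyond the case; near its centre. Leave alone.
There are look-alikes about, which are no part of the job. Of the things shaped like the part that bears case_center, the orange one is meant.

How it is judged:
By the outcome, as a careful person would: the job done as asked, in the order asked, and still so for the second after the job is handed in, with the robot touching nothing.
It also fails if it takes over 61 s, if anything falls off the work surface, if the arm or the gripper's body presses on something with over 40 N, if the wrist force passes 120 N, or if a joint passes its speed limit or range.

## Working session

There is one attempt and no reset: what is moved stays moved. The work goes in short steps, each a Python script; the robot and the scene stay as the last script left them, time stands still between calls to the robot, and variables do not carry over. Pictures are saved under pics/ and viewed, at most 10 in all, crops included, and the job is handed in when it is done.

```bash
ls; mkdir -p pics; cat > h.py <<'E'
import numpy as np, cv2
from plant import bot, jaws, kinematics, cams, monitor
def K(c):
    f=240/np.tan(np.radians(c["vfov"])/2)
    return np.array([[f,0,c["cx"]],[0,f,c["cy"]],[0,0,1.]])
def ray(c,uv):
    p=cv2.undistortPoints(np.array([[uv]],float),K(c),np.array([c["k1"],0,0,0.]))[0,0]
    T=np.array(c["T"]); d=T[:3,:3]@[p[0],-p[1],-1]
    return T[:3,3],d
def plane(c,uv,z):
    o,d=ray(c,uv); return o+d*(z-o[2])/d[2]
def proj(c,P):
    T=np.array(c["T"]); q=(np.asarray(P,float)-T[:3,3])@T[:3,:3]
    q=np.array([q[0],-q[1],-q[2]])
    return cv2.projectPoints(q.reshape(1,1,3),np.zeros(3),np.zeros(3),K(c),np.array([c["k1"],0,0,0.]))[0][0,0]
def save(c,n): cv2.imwrite("pics/"+n,c["img"][:,:,::-1])
E
python3 - <<'E'
from h import *
import pickle
d={}
for n in ["top","side"]:
    c=cams.camera(n); save(c,n+"0.png"); d[n]=c
    print(n,c["vfov"],c["cx"],c["cy"],c["k1"],np.round(c["T"],3).tolist())
pickle.dump(d,open("c0.pkl","wb"))
print(monitor.read_time(),monitor.read_eef_rot(),monitor.read_gripper_width())
E
```

```text
pics
top 42.13196934669217 324.5754989286921 239.15937667046612 -0.10645088007812152 [[0.017, 0.997, -0.079, 0.411], [-1.0, 0.018, 0.011, 0.005], [0.013, 0.078, 0.997, 1.653], [0.0, 0.0, 0.0, 1.0]]
side 45.3993606331273 321.1573460408071 243.9596870883052 -0.14598840437964897 [[-0.664, 0.578, -0.474, -0.105], [-0.747, -0.501, 0.436, 0.604], [0.015, 0.644, 0.765, 1.119], [0.0, 0.0, 0.0, 1.0]]
0.1 [-5.49864767e-04  9.90019583e-01  1.40928781e-01  3.78716473e-05] 0.08779687264301082
```

View pics/top0.png

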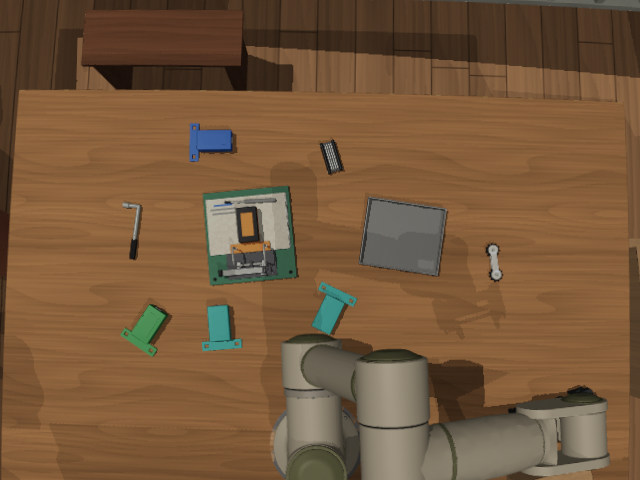

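View pics/side0.png

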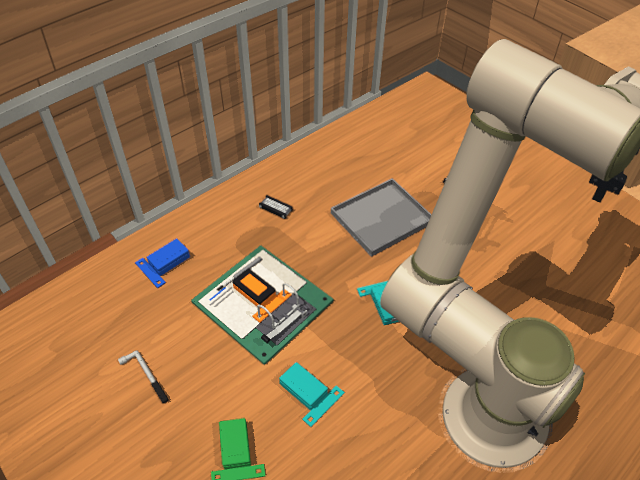

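Top view: the file board spans about (204,190)–(297,284), with the case at (247,225), the mechanism at (247,268) and the lever pointing left. The tray is at about (403,237). The side view agrees with this. Next I'll measure the board corners, case and tray.

```bash
cat > m.py <<'E'
from h import *
import pickle
d=pickle.load(open("c0.pkl","rb")); c=d["top"]
hsv=cv2.cvtColor(c["img"],cv2.COLOR_RGB2HSV)
def corners(mask,z,box):
    m=np.zeros_like(mask); x0,y0,x1,y1=box; m[y0:y1,x0:x1]=mask[y0:y1,x0:x1]
    ys,xs=np.nonzero(m)
    P=np.array([plane(c,(u,v),z)[:2] for u,v in zip(xs,ys)],np.float32)
    r=cv2.minAreaRect(cv2.convexHull(P)); return r,len(P)
g=cv2.inRange(hsv,(65,60,30),(95,255,140)); 
r,n=corners(g,0.012,(195,178,305,292)); print("board",r,n)
t=cv2.inRange(hsv,(0,0,40),(179,45,200)); t=cv2.morphologyEx(t,cv2.MORPH_OPEN,np.ones((3,3)))
r,n=corners(t,0.02,(350,188,455,285)); print("tray",r,n)
o=cv2.inRange(hsv,(8,200,190),(20,255,255))
r,n=corners(o,0.047,(230,205,262,239)); print("case top orange",r,n)
E
python3 m.py
```

```text
board ((0.5481140613555908, 0.1859687864780426), (0.24292172491550446, 0.22723697125911713), 6.490025520324707) 1846
tray ((0.5524910092353821, -0.21943479776382446), (0.2105845808982849, 0.17964737117290497), 82.3007583618164) 5368Traceback (most recent call last):
  File "m.py", line 15, in <module>
    r,n=corners(o,0.047,(230,205,262,239)); print("case top orange",r,n)
        ~~~~~~~^^^^^^^^^^^^^^^^^^^^^^^^^^^
  File "m.py", line 9, in corners
    r=cv2.minAreaRect(cv2.convexHull(P)); return r,len(P)
                      ~~~~~~~~~~~~~~^^^
cv2.error: OpenCV(4.12.0) /io/opencv/modules/imgproc/src/convhull.cpp:143: error: (-215:Assertion failed) total >= 0 && (depth == CV_32F || depth == CV_32S) in function 'convexHull'
```

```bash
cat >> h.py <<'E'
class F:  # planar frame
    def __init__(s,x,y,deg): s.o=np.array([x,y]); s.a=np.radians(deg); s.R=np.array([[np.cos(s.a),-np.sin(s.a)],[np.sin(s.a),np.cos(s.a)]])
    def w(s,x,y,z): return np.r_[s.o+s.R@[x,y],z]
    def inv(s,P): return np.r_[s.R.T@(np.asarray(P)[:2]-s.o),P[2]]
def down(phi): # tool down, tool y at angle phi
    a=(phi+np.pi/2)/2; return np.array([0,np.cos(a),np.sin(a),0])
fil=F(0.5158,0.1823,6.49); tray=F(0.5525,-0.2194,-7.7)
E
python3 - <<'E'
from h import *
import pickle
print(fil.w(-62,80,40) if 0 else fil.w(-.062,.08,.04))
bot.move_pose(fil.w(-.06,.05,.27),down(fil.a))
c=cams.camera("wrist"); save(c,"w1.png"); pickle.dump(c,open("w1.pkl","wb"))
print(np.round(c["T"],3),c["vfov"],monitor.read_time(),monitor.read_joint_positions())
for p in [(-.062,.08,.04),(0,.04,.06),(0,-.04,.06),(-.09,.115,.012)]: print(p,proj(c,fil.w(*p)))
E
```

```text
[0.44515494 0.25477948 0.04      ]
[[ 0.994 -0.108 -0.029  0.443]
 [ 0.112  0.959  0.261  0.291]
 [-0.    -0.263  0.965  0.415]
 [ 0.     0.     0.     1.   ]] 59.54864457296103 2.9333 [ 2.29491294e-01  2.43880881e-01  1.50654194e+00 -6.40927507e-05
  1.39124075e+00  1.17239196e-01]
(-0.062, 0.08, 0.04) [313.2932907  165.61623435]
(0, 0.04, 0.06) [384.853725   214.44580885]
(0, -0.04, 0.06) [381.08611091 299.86892587]
(-0.09, 0.115, 0.012) [283.31655463 124.91877123]
```

View pics/w1.png

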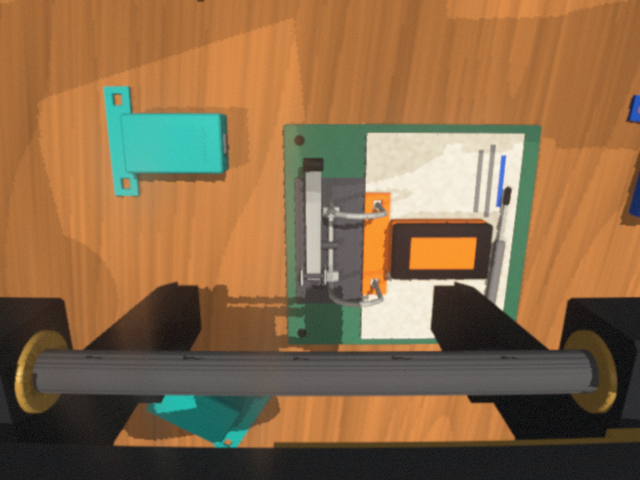

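Wrist view: the roll is at about (313,164), where I predicted (313,166). The board corner is at (285,125), predicted (283,125). The lever is down, the rings are shut, and the case label is at about (443,253). I'll refine the roll and label positions, then pinch the roll.

```bash
python3 - <<'E'
from h import *
import pickle
c=pickle.load(open("w1.pkl","rb")); im=c["img"]; hsv=cv2.cvtColor(im,cv2.COLOR_RGB2HSV)
def cen(m,x0,y0,x1,y1):
    n,l,s,ce=cv2.connectedComponentsWithStats(m[y0:y1,x0:x1]); i=1+np.argmax(s[1:,4]); return ce[i]+[x0,y0],s[i]+[x0,y0,0,0,0]
uv,s=cen(cv2.inRange(hsv,(0,0,0),(179,255,45)),298,150,330,180); print("roll",uv,s,fil.inv(plane(c,uv,.042)))
uv,s=cen(cv2.inRange(hsv,(5,180,150),(22,255,255)),400,230,485,276); print("label",uv,s,fil.inv(plane(c,uv,.047)))
uv,s=cen(cv2.inRange(hsv,(65,60,30),(95,255,140)),270,110,560,360); print("board",s)
for u,v in [(285,125),(540,125.5),(289,344)]: print(fil.inv(plane(c,(u,v),.012)))
E
```

```text
roll [318. 159.] [318 159   1   1   1] [-0.05783887  0.08596616  0.042     ]
label [442.24192015 252.93963878] [ 409  237   68   33 2104] [0.05689453 0.00091618 0.047     ]
board [ 306  125  234  196 6119]
[-0.08843209  0.1149223   0.012     ]
[0.15174113 0.1155551  0.012     ]
[-0.08868942 -0.11235513  0.012     ]
```

```bash
cat >> h.py <<'E'
OFF=0.014  # roll centre above TCP while pinched
def tip(t): return (-.062, -.030+.110*np.cos(t)-.014*np.sin(t), .026+.110*np.sin(t)+.014*np.cos(t))
def tcp_at(t,dz=0): x,y,z=tip(t); return fil.w(x,y,z-OFF+dz)
E
python3 - <<'E'
from h import *
bot.move_pose(tcp_at(0,.07),down(fil.a))
hit=bot.movel(tcp_at(0),.08,max_force=8)
print("hit",hit,monitor.read_tool_pos(),tcp_at(0))
if not hit:
    jaws.grasp(25)
    print("w",monitor.read_gripper_width(),monitor.read_finger_force(),monitor.read_ft_force(),monitor.read_time())
E
```

```text
hit False [0.44547158 0.25488    0.02645165] [0.44515494 0.25477948 0.026     ]
w 0.017429136996202122 25.00009188428521 [-1.13739633 -0.32507204  0.86176242] 5.7667
```

Width is 17.4 mm, so the roll is pinched. Now I'll follow the arc up.

```bash
python3 - <<'E'
from h import *
import pickle
for t in [.15,.3,.45,.6,.8,1.0,1.2]:
    h=bot.movel(tcp_at(t),.08,max_force=30)
    print(t,h,np.round(monitor.read_ft_force(),1),round(monitor.read_gripper_width(),4))
    if h: break
c=cams.camera("side"); save(c,"s1.png")
cv2.imwrite("pics/s1c.png",cv2.resize(c["img"][200:400,170:370,::-1],(600,600),interpolation=cv2.INTER_CUBIC))
print(monitor.read_time())
E
```

```text
0.15 False [-1.   1.1 -2.1] 0.0171
0.3 False [-1.9  0.4 -1.6] 0.0174
0.45 False [-2.3 -0.4  0.4] 0.0174
0.6 False [-4.5 -1.9  1.8] 0.0172
0.8 False [-5.2 -1.   3.5] 0.0178
1.0 False [-4.5 -3.4  5.7] 0.0177
1.2 False [-4.6 -3.6  3. ] 0.0174
8.525
```

View pics/s1c.png

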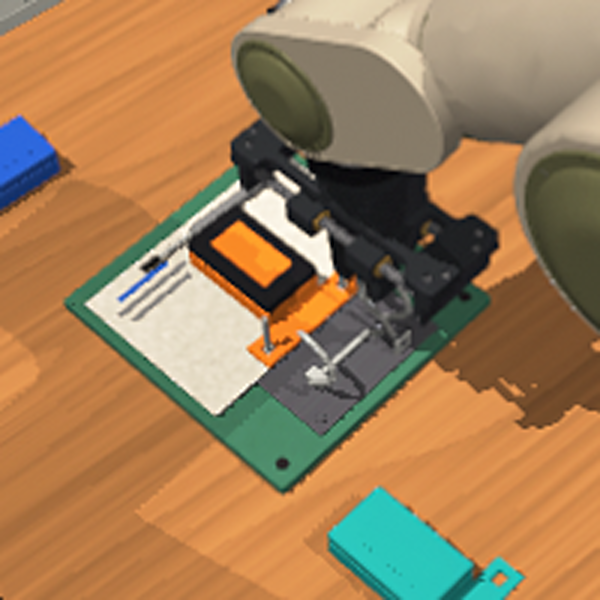

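Crop of the side view: the arches (crop about (320,370)) have swung back and both posts are free, with the nearer one at crop (265,330). Next I'll release the lever and grip the case.

```bash
python3 - <<'E'
from h import *
jaws.ungrasp()
bot.movel(tcp_at(1.2,.06),.15)
q=down(fil.a+np.pi/2)
P=fil.w(.0575,.0005,.18); print(kinematics.solve_ik(P,q))
bot.move_pose(P,q)
P[2]=.09; bot.movel(P,.15)
P[2]=.023; h=bot.movel(P,.07,max_force=8)
print("hit",h,monitor.read_tool_pos())
if not h:
    f0=monitor.read_ft_force(); jaws.grasp(25)
    print(monitor.read_gripper_width(),monitor.read_finger_force(),f0,monitor.read_ft_force(),monitor.read_time())
E
```

```text
[ 1.25162193e-01  5.31781102e-01  1.33085152e+00 -4.44089210e-16
  1.27896003e+00 -1.55890600e+00]
hit False [0.57318023 0.1893446  0.02349296]
0.05387411934507414 24.999974593520164 [-0.09436372  0.40443368 -0.31242503] [ 0.46404911  1.28402533 -0.14956513] 14.0583
```

```bash
python3 - <<'E'
from h import *
import pickle
P=monitor.read_tool_pos(); P=np.array(P)
for z in [.045,.10,.20]:
    P[2]=z; h=bot.movel(P,.08 if z<.15 else .15,max_force=15)
    print(z,h,monitor.read_ft_force(),monitor.read_gripper_width())
    if h: break
c=cams.camera("side"); save(c,"s2.png"); c=cams.camera("wrist"); save(c,"w2.png"); print(monitor.read_time())
E
```

```text
0.045 False [-0.87044871 -0.30349719 -1.56045712] 0.05382111844511293
0.1 False [ 0.5597154  -0.41628769 -1.94951155] 0.053651699290245665
0.2 False [ 0.37829004 -0.09305529 -2.24292014] 0.05374006551206472
16.2417
```

View pics/s2.png

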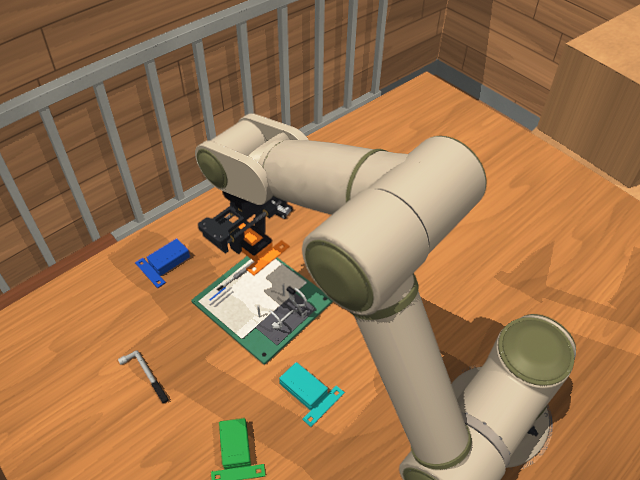

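Side view: the orange case hangs level in the gripper at about (258,240), clear of the posts and with the rings open. Now to the tray.

```bash
python3 - <<'E'
from h import *
q=down(tray.a+np.pi/2); P=tray.w(.012,0,.17); print(kinematics.solve_ik(P,q))
bot.move_pose(P,q); print(monitor.read_gripper_width())
P[2]=.05; bot.movel(P,.12)
P[2]=.016; print(bot.movel(P,.05,max_force=6))
P[2]=.007; print(bot.movel(P,.012,max_force=3)); 
print(monitor.read_tool_pos(),monitor.read_ft_force(),monitor.read_time())
E
```

```text
[-5.66305021e-01  5.46723954e-01  1.33392711e+00 -4.44089210e-16
  1.26094159e+00 -2.00271100e+00]
0.05380176480940615
False
True
[ 0.56439201 -0.22100353  0.01005046] [-0.50394692  0.45766263  4.10921204] 20.2917
```

Contact came at TCP z = 10.1 mm, against 10.5 mm expected. I'll release and look.

```bash
python3 - <<'E'
from h import *
jaws.ungrasp(); P=np.array(monitor.read_tool_pos()); P[2]=.2; bot.movel(P,.15)
c=cams.camera("wrist"); save(c,"w3.png"); print(monitor.read_time())
# go over the raised lever, pinch height above
bot.move_pose(tcp_at(1.2,.10),down(fil.a))
c=cams.camera("wrist"); save(c,"w4.png")
import pickle; pickle.dump(c,open("w4.pkl","wb"))
print(proj(c,fil.w(*tip(1.2))),monitor.read_time())
a=cv2.imread("pics/w3.png"); b=cv2.imread("pics/w4.png")
cv2.imwrite("pics/w34.png",cv2.resize(np.hstack([a,b]),(800,300),interpolation=cv2.INTER_AREA))
E
```

```text
22.425
[315.58846991 243.25280823] 24.225
```

View pics/w34.png

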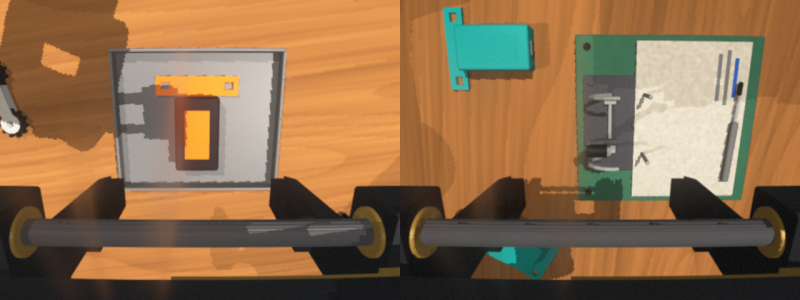

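Left: the case lies flat in the tray. Right: the roll is at about (317,242) in full-image pixels, predicted (316,243), so the lever is still up. Now I'll pinch it and press down along the arc.

```bash
python3 - <<'E'
from h import *
h=bot.movel(tcp_at(1.2),.1,max_force=8); print("hit",h)
if not h:
    jaws.grasp(40); print(monitor.read_gripper_width())
    for t in [1.05,.9,.75,.6,.45,.3,.15,0]:
        h=bot.movel(tcp_at(t),.07,max_force=30)
        print(t,h,np.round(monitor.read_ft_force(),1),round(monitor.read_gripper_width(),4))
        if h: break
    else:
        print(bot.movel(tcp_at(0,-.004),.03,max_force=12),monitor.read_tool_pos(),monitor.read_ft_force())
print(monitor.read_time())
E
```

```text
hit False
0.017279630917242036
1.05 False [-1.9 -5.8  6.5] 0.0171
0.9 False [-3.5 -4.8  7.2] 0.0174
0.75 False [-4.9 -1.3  7.4] 0.0174
0.6 False [-4.3  1.1  8. ] 0.0171
0.45 False [-3.3  3.   6.7] 0.0174
0.3 False [-3.4  4.5  5.2] 0.0169
0.15 False [-2.1  6.2  2.3] 0.0167
0 False [-1.8  6.6 -0. ] 0.0168
False [0.44490393 0.25611129 0.02239261] [-4.15215649  8.46901181  4.72081555]
29.8
```

```bash
python3 - <<'E'
from h import *
jaws.ungrasp(); bot.movel(tcp_at(0,.055),.12); jaws.grasp(10)
P=tcp_at(0); P[2]=.060; bot.movel(P,.06,max_force=8); P[2]=.040
print(bot.movel(P,.025,max_force=12),monitor.read_tool_pos(),monitor.read_ft_force())
P[2]=.12; bot.movel(P,.15); jaws.ungrasp(); bot.move_pose(fil.w(-.06,.05,.27),down(fil.a))
a=cams.camera("wrist")["img"]
bot.move_pose(np.array([.42,0,.35]),down(fil.a)); b=cams.camera("side")["img"]
cv2.imwrite("pics/w56.png",np.hstack([cv2.resize(a[100:360,260:560],(400,347)),cv2.resize(b[150:380,180:445],(400,347))])[:,:,::-1])
print(monitor.read_time())
E
```

```text
True [0.44533353 0.25490789 0.0457118 ] [-4.38339665 -1.75079463 12.3760618 ]
37.6583
```

View pics/w56.png

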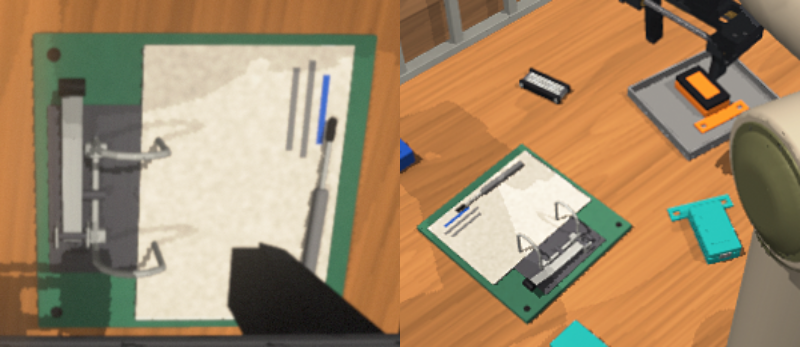

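Both views show the lever down (roll at crop (72,87), stopped at 45.7 mm, which is the expected 46 mm roll top). The rings are shut on the posts, the case is flat in the tray and the pick is unmoved. I'm handing the job in.

```bash
python3 -c "
from plant import bot
print(bot.close_job())"
```

```text
the job is handed in; nothing more can be done
None
```

The job is handed in at about 38 s of the 61 s limit: the orange case lies flat in the grey tray, the lever is fully down with both rings shut, and I kept the arm clear of the other tools.

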